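Turn the proof press's star wheel to the loading position

ROBOT

A 6-joint arm with a two-finger parallel gripper is mounted at the origin on the work surface; the furniture and walls round the work are solid. World frame = base frame: x ahead of the robot, y to its left, z up, the work surface at z = 0. Lengths are in mm, angles in rad, forces in N, time in s.
With the tool pointing down it reaches from about 350 to 775 mm from the base axis. Payload 7.3 kg.
Tool frame: the origin (TCP) lies on the centre line of the jaws, within the pads' length; the fingertips stand 22 mm ahead of it and the grasp point (between the pads) lies 3 mm ahead of it; x points along the fingers, z is the direction in which the jaws open and shut, and the axes are right-handed (so a half turn about x gives the same grasp; the last joint's range is limited). The gripper opens to 92 mm and grips with 3 to 60 N. Pads are 19 mm wide; open, the fingers measure 130 mm over their backs; the gripper's body (75 mm by 190 mm) begins 47 mm behind the grasp point.
Start: joints at [1.17, 0.342, 1.524, -0, 1.275, -0.146], TCP at [132.312, 508.075, 212.041] pointing down, gripper open.
Joint ranges: [-2.53, 2.53], [-0.77, 2.02], [0.04, 2.7], [-1, 4.14], [0.28, 2.66], [-3.11, 3.11]. Speed limits (rad/s): [2.57, 2.57, 3.14, 3.14, 3.14, 3.14].

INTERFACE

Orientations are given as [roll, pitch, yaw] about the fixed x, y, z axes, in that order (R = Rz(yaw) Ry(pitch) Rx(roll)).
In Python, from plant import readout, imaging, bot gives the robot as it stands.
- The arm moves only by the tool arm_command, never from a script. Its argument "plan" is a list of rows, each an object of numbers: "tx", "ty", "tz": the shift along the tool's x, y, z in cm; "wx", "wy", "wz": the turn, a rotation vector about the tool's x, y, z in rad; "jaw": the opening, from -1 (shut) to 1 (fully open). In form: [{"tx": .., "ty": .., "tz": .., "wx": .., "wy": .., "wz": .., "jaw": ..}, ...]. A call has 1 to 20 rows; each row shifts and turns the commanded pose from where the row before left it, along the tool's axes as they then stand; what a row does not reach is not made up. A row lasts 1/10 s, in which the tool goes at most 50 mm and 8.59 degrees, less where a joint would pass 70% of its speed; a pose out of reach is approached as far as the arm can. A call with a gripper value outside its range is refused whole. The fingers move at their own pace and stop on an object; the grip force is fixed at half the most. Time passes only in rows, so rows that do not move let the fingers close. It gives the time, the measured TCP pose, the force and the opening at its end, in the units of the state.
- readout.get_obs(): the state, without advancing time (a new reading comes with each control period).
- imaging.capture(name): name is "side" or "top"; returns the picture (400x640x3 uint8, blue, green, red); there is no depth.
- imaging.get_calibration(name): a dict with "fx", "fy", "cx", "cy" (pixels), "position" and "rotation" of the camera in the world. Camera axes: x right, y up, looking along -z (the intrinsics and any distortion apply to the point x, -y, -z); pixel columns grow to the right and rows downward; lengths in mm; the calibration is good to about 2 mm. A picture is of the moment at which its call begins. get_calibration takes no time and is no camera call.
- bot.close_job(): hands the job in, once; it reports no verdict.
The state is a dict: "time": time; "joint_positions": joint angles; "dq": joint speeds; "tau": joint torques, N m; "tool_pos": TCP position; "tcp_rot": TCP orientation; "contact_force": force on the tool from outside, world axes, zero at the start; "moment": the same for the moment, N m; "grip_width": finger opening in mm.
Only numpy, scipy, OpenCV 4.12 (cv2) and the standard library are available. Lean on these libraries where they do the work, as an engineer would, in place of code of your own. Each camera call takes 0.05 s, during which the arm holds its last target.

TASK

Turn the small proof press to its loading position: with the fingertips, gently push the spokes of its star wheel round until the spoke that ends in a ball points straight up, then take the hand away and leave the wheel at rest there. Either direction will do. Only push, never pinch a spoke or touch the rubber drum, and leave the things lying round the press where they are.

Things in the scene. Friction and masses are not known exactly. Their poses are not given: they have to be found in the camera images.
- press: bench-top proof press, fixed to the bench: grey base plate 215 x 170 mm, two end frames 170 mm high, a drum between them and an upright star wheel in front. Origin on the bench below the star wheel's centre; x axis along the level axle from star wheel to drum (away from the robot, within 0.35 rad), y left in the wheel's plane, z up. The front frame begins at x = 50 mm, its bearing at x = 38 mm
- hub (a point): centre of the star wheel, on the axle, 135 mm above the bench; axes as the press. The wheel turns on a bearing with dry friction (0.2 N m, about 2 N at a spoke's end), both ways without stops, and stays wherever it is left
- wheel: rimless star wheel, in the press's plane x = 0: dark hub, 44 mm diameter, 28 mm thick, and five straight round steel spokes, 12 mm thick, 72 degrees apart, reaching 111 mm from the axle; only one ends in a ball. Origin at the hub's centre, z axis along the ball-ended spoke, x along the axle
- ball (a point): centre of the steel ball, 28 mm diameter, on the end of the ball-ended spoke, 105 mm from the axle; it turns with the wheel. At the start it is low in the circle, 120 to 180 degrees from straight up, on either side
- drum (a point): centre of the rubber-covered drum of 64 mm diameter on the same axle, between the end frames (67 to 213 mm behind the wheel's centre), with an aluminium paper clamp bar along it that faces up when the ball-ended spoke is up. Not to be touched.
- glue_stick: glue stick standing upright, 31 mm diameter, 96 mm high, origin at its foot, left of the press; a bystander
- hex_key: black L-shaped hex key lying flat, 28 x 92 x 5 mm, right of the star wheel; a bystander
- pin_tin: round tin, 60 mm diameter, 32 mm high, right of the press; a bystander
- snips: small pliers-like snips lying flat, 46 x 125 x 12 mm, front left of the star wheel; a bystander

How it is judged:
By the outcome, as a careful person would: the job done as asked, in the order asked, and still so for the second after the job is handed in, with the robot touching nothing.
It also fails if it takes over 58 s, if anything falls off the work surface, if the arm or the gripper's body presses on something with over 40 N, if the wrist force passes 120 N, or if a joint passes its speed limit or range.

## Working session

There is one attempt and no reset: what is moved stays moved. The work goes in short steps, Python scripts to look and compute and a tool call to move; the robot and the scene stay as the last step left them, time stands still between calls to the robot, and variables do not carry over. Pictures are saved under pics/ and viewed, and the job is handed in when it is done.

Besides the shell and the picture viewer there is one more tool, called after "Call:" as name(argument=value, ...), one argument or row to a line, values as JSON. arm_command: Moves the arm, as the interface text tells. Its arguments: {"type":"object","properties":{"plan":{"type":"array"}},"required":["plan"]}

```bash
ls; mkdir -p pics; python3 - <<'E'
from plant import readout, imaging, bot
import cv2
print(readout.get_obs())
for n in ("side","top"):
    print(n,imaging.get_calibration(n)); cv2.imwrite(f"pics/{n}0.png",imaging.capture(n))
E
```

```text
pics
{'time': 0.0, 'joint_positions': array([ 1.17000474e+00,  3.42721483e-01,  1.52500291e+00, -4.36786917e-05,
        1.27538506e+00, -1.45986253e-01]), 'dq': array([-5.63530091e-04,  1.22591863e-03,  1.07047880e-04, -7.29338247e-05,
       -6.53164783e-04, -2.37349730e-04]), 'tau': array([ 1.46714825e-03, -4.31227648e+01, -2.44226611e+01,  7.17929564e-02,
        5.58107521e-02, -1.08032889e-04]), 'tool_pos': array([132.14909452, 507.66130027, 211.3505427 ]), 'tcp_rot': array([ 3.023136  ,  1.56927896, -1.94404557]), 'contact_force': array([ 0.04847115, -0.05591118, -0.93273844]), 'moment': array([-0.06250214, -0.00030589,  0.0409744 ]), 'grip_width': 91.8208267329066}
side {'fx': 429.1438507716402, 'fy': 429.1438507716402, 'cx': 321.6890469104231, 'cy': 200.87642237738024, 'position': array([ 587.6054773 ,  974.111088  , 1001.82852589]), 'rotation': array([0.83970992, 0.00924762, 3.12182855])}
top {'fx': 475.5439049294175, 'fy': 475.5439049294175, 'cx': 322.8614425413195, 'cy': 196.88708850940785, 'position': array([ 368.78574771,   58.04623564, 1225.90775883]), 'rotation': array([ 0.19288621,  0.00223056, -1.58331718])}
```

View pics/side0.png

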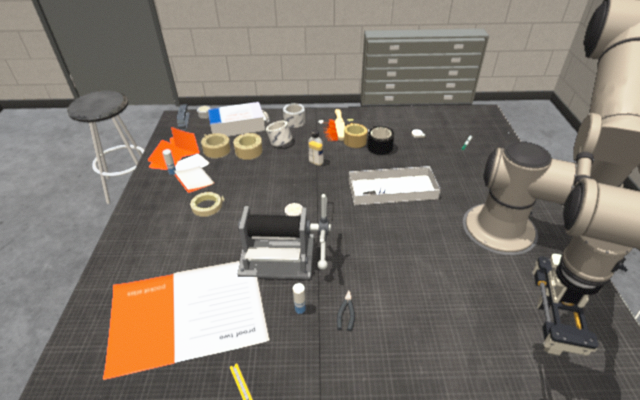

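View pics/top0.png

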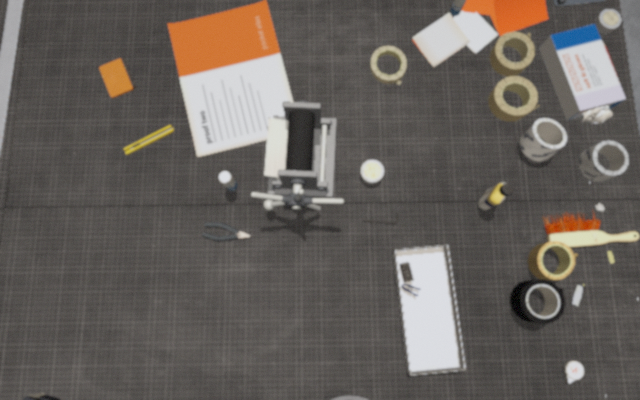

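```bash
cat > h.py <<'E'
from plant import readout, imaging, bot
import cv2, numpy as np
from scipy.spatial.transform import Rotation as R
def cam(n):
    c=imaging.get_calibration(n); r=np.array(c['rotation'])
    M=R.from_euler('xyz',r).as_matrix() if r.shape==(3,) else r
    return c,M
def proj(n,P):
    c,M=cam(n); q=(np.atleast_2d(P)-c['position'])@M
    return np.c_[c['cx']+c['fx']*q[:,0]/-q[:,2], c['cy']+c['fy']*q[:,1]/q[:,2]]
def ray(n,u,v):
    c,M=cam(n); d=M@np.array([(u-c['cx'])/c['fx'],-(v-c['cy'])/c['fy'],-1]); return np.array(c['position']),d/np.linalg.norm(d)
def onz(n,u,v,z):
    p,d=ray(n,u,v); return p+d*(z-p[2])/d[2]
def tri(u1,v1,u2,v2):  # side, top
    p,d=ray('side',u1,v1);q,e=ray('top',u2,v2)
    A=np.c_[d,-e]; s=np.linalg.lstsq(A,q-p,rcond=None)[0]
    a=p+s[0]*d;b=q+s[1]*e; return (a+b)/2,np.linalg.norm(a-b)
def crop(img,x0,y0,x1,y1,k,f):
    cv2.imwrite(f,cv2.resize(img[y0:y1,x0:x1],None,fx=k,fy=k,interpolation=cv2.INTER_CUBIC))
E
python3 - <<'E'
from h import *
crop(cv2.imread('pics/side0.png'),230,180,370,330,4,'pics/side0c.png')
crop(cv2.imread('pics/top0.png'),195,95,405,245,3.8,'pics/top0c.png')
print(proj('side',[[132,508,212]]),proj('top',[[132,508,212]]),onz('top',321,201,0),onz('side',321,201,0))
E
```

```text
[[543.34027433 331.70359898]] [[100.17091724 413.44983447]] [597.31470372  62.80089119   0.        ] [ 5.77212558e+02 -1.42347398e+02  1.13686838e-13]
```

View pics/side0c.png

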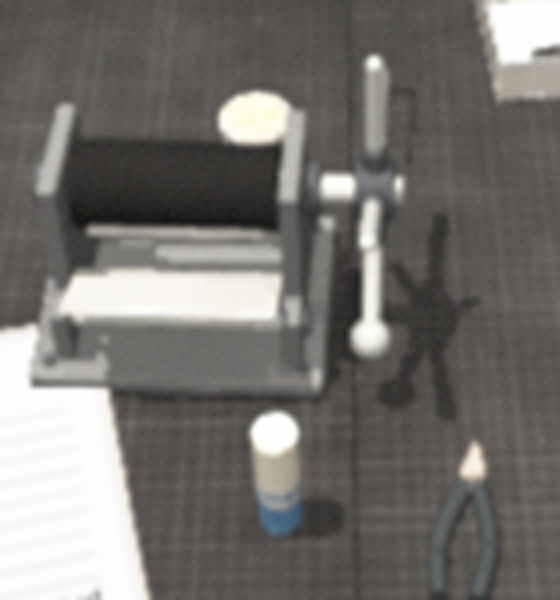

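View pics/top0c.png

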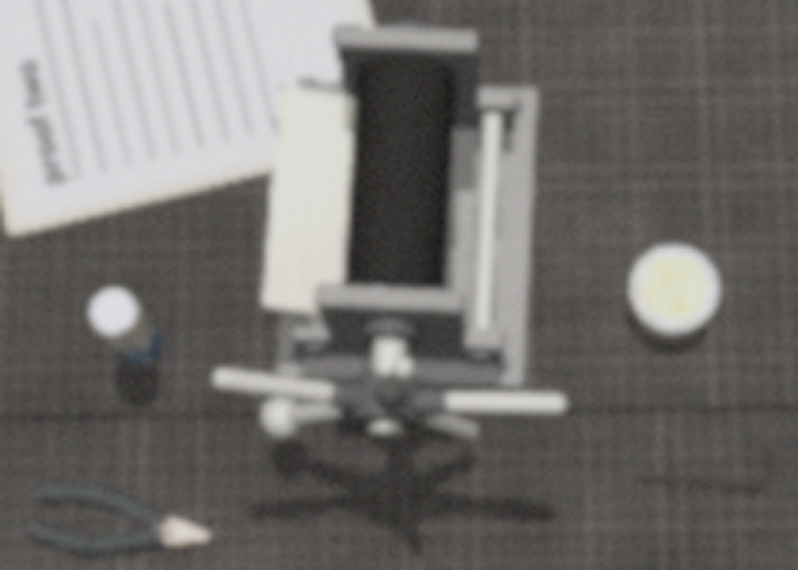

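```bash
cat >> h.py <<'E'
def wheelpts(p):
    hx,hy,yaw,phi=p; ex=np.array([np.cos(yaw),np.sin(yaw),0]);ey=np.array([-np.sin(yaw),np.cos(yaw),0]);ez=np.array([0,0,1.])
    H=np.array([hx,hy,135.])
    f=lambda a,r:H+r*(np.sin(a)*ey+np.cos(a)*ez)
    return H,ex,ey,f
E
cat > draw.py <<'E'
from h import *
def draw(n,img,p,x0,y0,x1,y1,k,fn):
    c=cv2.resize(img[y0:y1,x0:x1],None,fx=k,fy=k,interpolation=cv2.INTER_CUBIC)
    H,ex,ey,f=wheelpts(p)
    T=lambda P:[tuple(int(round(v)) for v in ((q-[x0,y0]+.5)*k)) for q in proj(n,P)]
    for i in range(5):
        a,b=T([f(p[3]+i*1.2566,22),f(p[3]+i*1.2566,111)])
        cv2.line(c,a,b,(0,0,255) if i==0 else (0,255,0),1)
    a,b=T([H-20*ex,H+213*ex]);cv2.line(c,a,b,(255,0,0),1)
    cv2.imwrite(fn,c)
E
python3 - <<'E'
from draw import *
from scipy.optimize import least_squares
S=lambda u,v:(230+u/4-.4,180+v/4-.4); Tt=lambda u,v:(195+u/3.8-.4,95+v/3.8-.4)
B=tri(*S(370,338),*Tt(278,418)); print('ball',B)
print('hub',tri(*S(376,184),*Tt(390,397)))
print('right tip',tri(*S(375,62),*Tt(565,403)))
print('drum front frame?')
def res(p):
    H,ex,ey,f=wheelpts(p)
    r=[]
    r+=list(proj('side',f(p[3],105))[0]-S(370,338)); r+=list(proj('top',f(p[3],105))[0]-Tt(278,418))
    # left tip, right tip
    r+=list(proj('top',f(p[3]-1.2566,110))[0]-Tt(219,378))
    r+=list(proj('top',f(p[3]+2*1.2566,110))[0]-Tt(563,403))
    r+=list(proj('side',f(p[3]+2*1.2566,110))[0]-S(375,64))
    # drum axis far: front bearing
    return r
s=least_squares(res,[610,80,0,2.3]); print(s.x,s.fun.round(1))
draw('side',cv2.imread('pics/side0.png'),s.x,230,180,370,330,4,'pics/sd.png')
draw('top',cv2.imread('pics/top0.png'),s.x,195,95,405,245,3.8,'pics/td.png')
E
```

```text
ball (array([578.89433711, 194.69380106,  63.74958109]), np.float64(1.6945938921076424))
hub (array([574.80936567, 117.73264282, 140.35070376]), np.float64(3.222278350188559))
right tip (array([569.51324762,  11.01453299, 160.36586153]), np.float64(3.8881016157214447))
drum front frame?
[ 5.75448901e+02  1.18917638e+02 -5.08618745e-02  2.35751035e+00] [ 0.2  0.3  0.9 -0.3 -0.6  0.1  0.8 -0.4  0.5  1.6]
```

View pics/sd.png

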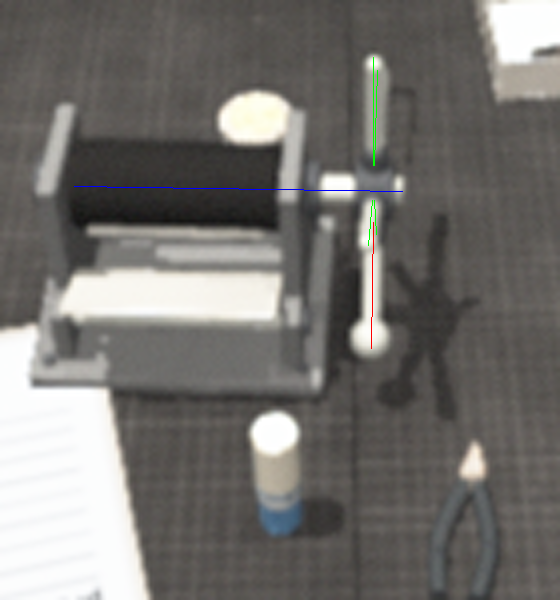

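View pics/td.png

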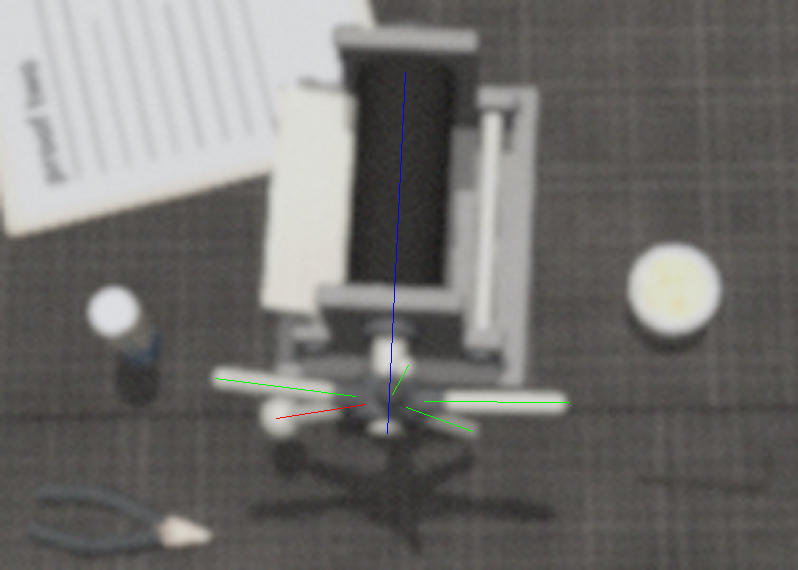

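```bash
python3 - <<'E'
from h import *
Tt=lambda u,v:(195+u/3.8-.4,95+v/3.8-.4)
S=lambda u,v:(230+u/4-.4,180+v/4-.4)
for n,F,a,b,z in [('top',Tt,(537,90),(524,383),8),('top',Tt,(406,62),(397,287),150),('top',Tt,(345,30),(476,33),170),('top',Tt,(320,290),(466,293),170),('side',S,(33,383),(322,390),0),('side',S,(75,222),(280,228),115)]:
    A=onz(n,*F(*a),z);B=onz(n,*F(*b),z);d=B-A
    print(n,A.round(),B.round(),'dir',np.degrees(np.arctan2(d[1],d[0])).round(1), np.linalg.norm(d).round())
o=readout.get_obs(); print(R.from_euler('xyz',o['tcp_rot']).as_matrix().round(3))
c,M=cam('side');print(M.round(2))
E
```

```text
top [822.  20.   8.] [610.  33.   8.] dir 176.6 212.0
top [789. 106. 150.] [643. 112. 150.] dir 177.6 146.0
top [803. 143. 170.] [800.  62. 170.] dir -92.2 81.0
top [637. 158. 170.] [634.  70. 170.] dir -92.0 88.0
side [827. 177.   0.] [615. 189.   0.] dir 176.7 213.0
side [788. 125. 115.] [642. 135. 115.] dir 176.1 146.0
[[-0.001 -0.968  0.252]
 [-0.001  0.252  0.968]
 [-1.     0.    -0.001]]
[[-1.   -0.02  0.01]
 [ 0.02 -0.67  0.74]
 [-0.01  0.74  0.67]]
```

Call:
arm_command(
  plan=[
    {"tx": -3, "wx": 0.14, "jaw": -1},
    {"tx": -3, "wx": 0.14, "jaw": -1},
    {"tx": -3, "wx": 0.14, "jaw": -1},
    {"tx": -2, "wx": 0.14, "jaw": -1},
    {"wx": 0.14, "jaw": -1},
    {"wx": 0.14, "jaw": -1},
    {"wx": 0.14, "jaw": -1},
    {"wx": 0.14, "jaw": -1},
    {"wx": 0.14, "jaw": -1},
    {"wx": 0.106, "jaw": -1},
    {"jaw": -1},
    {"jaw": -1},
  ],
)

```text
invalid input at $.plan[0]: expected keys tx, ty, tz, wx, wy, wz, jaw
```

```bash
python3 - <<'E'
from h import *
o=readout.get_obs(); print(R.from_euler('xyz',o['tcp_rot']).as_matrix().round(3),o)
E
```

```text
[[-0.001 -0.968  0.252]
 [-0.001  0.252  0.968]
 [-1.     0.    -0.001]] {'time': 0.1, 'joint_positions': array([ 1.16998944e+00,  3.42636267e-01,  1.52491706e+00,  9.11477098e-06,
        1.27540506e+00, -1.46014603e-01]), 'dq': array([ 7.07542264e-05, -2.07447494e-03, -1.79073062e-03, -1.17680393e-03,
        1.39160274e-03, -9.95457153e-04]), 'tau': array([ 2.04628821e-03, -4.32001019e+01, -2.44694853e+01,  7.18493946e-02,
        5.25889895e-02, -1.66159992e-05]), 'tool_pos': array([132.15552582, 507.69920632, 211.42473399]), 'tcp_rot': array([ 2.98919596,  1.56943056, -1.97798797]), 'contact_force': array([ 0.06511941, -0.57337545,  0.55713131]), 'moment': array([-0.00264741,  0.0482133 ,  0.04528435]), 'grip_width': 91.86500872937455}
```

All keys are needed in every row.

Call:
arm_command(
  plan=[
    {"tx": -3, "ty": 0, "tz": 0, "wx": 0.14, "wy": 0, "wz": 0, "jaw": -1},
    {"tx": -3, "ty": 0, "tz": 0, "wx": 0.14, "wy": 0, "wz": 0, "jaw": -1},
    {"tx": -3, "ty": 0, "tz": 0, "wx": 0.14, "wy": 0, "wz": 0, "jaw": -1},
    {"tx": -2, "ty": 0, "tz": 0, "wx": 0.14, "wy": 0, "wz": 0, "jaw": -1},
    {"tx": 0, "ty": 0, "tz": 0, "wx": 0.14, "wy": 0, "wz": 0, "jaw": -1},
    {"tx": 0, "ty": 0, "tz": 0, "wx": 0.14, "wy": 0, "wz": 0, "jaw": -1},
    {"tx": 0, "ty": 0, "tz": 0, "wx": 0.14, "wy": 0, "wz": 0, "jaw": -1},
    {"tx": 0, "ty": 0, "tz": 0, "wx": 0.14, "wy": 0, "wz": 0, "jaw": -1},
    {"tx": 0, "ty": 0, "tz": 0, "wx": 0.14, "wy": 0, "wz": 0, "jaw": -1},
    {"tx": 0, "ty": 0, "tz": 0, "wx": 0.106, "wy": 0, "wz": 0, "jaw": -1},
    {"tx": 0, "ty": 0, "tz": 0, "wx": 0, "wy": 0, "wz": 0, "jaw": -1},
  ],
)

```text
time: 1.2
tool_pos: [132.2, 507.9, 321.6]
tcp_rot: [-1.903, 1.57, -1.954]
contact_force: [-0.4, 0.0, 0.7]
grip_width: 8.2
```

```bash
python3 - <<'E'
from h import *
o=readout.get_obs(); print(R.from_euler('xyz',o['tcp_rot']).as_matrix().round(3),o)
E
```

```text
[[-0.     0.051  0.999]
 [-0.001  0.999 -0.051]
 [-1.    -0.001 -0.   ]] {'time': 1.2, 'joint_positions': array([ 1.17001866e+00,  2.82325804e-01,  1.30999173e+00, -1.54078405e-05,
        1.55014287e+00,  1.22085623e+00]), 'dq': array([ 0.00046336, -0.00088025, -0.00092567, -0.00037465,  0.00092015,
       -0.112737  ]), 'tau': array([-2.08068138e-02, -4.21387517e+01, -2.66151220e+01,  5.51290798e-02,
       -6.64328202e-02,  1.14795182e+00]), 'tool_pos': array([132.23420419, 507.90318848, 321.62066119]), 'tcp_rot': array([-1.90298629,  1.56992844, -1.95382354]), 'contact_force': array([-0.37697669,  0.03306306,  0.73273701]), 'moment': array([-0.04464745,  0.09516419,  0.01394387]), 'grip_width': 8.198874502227417}
```

Call:
arm_command(
  plan=[
    {"tx": 0, "ty": -2.3, "tz": 3.3, "wx": 0, "wy": 0, "wz": 0, "jaw": -1},
    {"tx": 0, "ty": -2.3, "tz": 3.3, "wx": 0, "wy": 0, "wz": 0, "jaw": -1},
    {"tx": 0, "ty": -2.3, "tz": 3.3, "wx": 0, "wy": 0, "wz": 0, "jaw": -1},
    {"tx": 0, "ty": -2.3, "tz": 3.3, "wx": 0, "wy": 0, "wz": 0, "jaw": -1},
    {"tx": 0, "ty": -2.3, "tz": 3.3, "wx": 0, "wy": 0, "wz": 0, "jaw": -1},
    {"tx": 0, "ty": -2.3, "tz": 3.3, "wx": 0, "wy": 0, "wz": 0, "jaw": -1},
    {"tx": 0, "ty": -2.3, "tz": 3.3, "wx": 0, "wy": 0, "wz": 0, "jaw": -1},
    {"tx": 0, "ty": -2.3, "tz": 3.3, "wx": 0, "wy": 0, "wz": 0, "jaw": -1},
    {"tx": 0, "ty": -2.3, "tz": 3.3, "wx": 0, "wy": 0, "wz": 0, "jaw": -1},
    {"tx": 0, "ty": -2.3, "tz": 3.3, "wx": 0, "wy": 0, "wz": 0, "jaw": -1},
    {"tx": 0, "ty": -2.3, "tz": 3.3, "wx": 0, "wy": 0, "wz": 0, "jaw": -1},
    {"tx": 0, "ty": -2.3, "tz": 3.3, "wx": 0, "wy": 0, "wz": 0, "jaw": -1},
    {"tx": 0, "ty": -2.3, "tz": 3.3, "wx": 0, "wy": 0, "wz": 0, "jaw": -1},
    {"tx": 0, "ty": -2.3, "tz": 3.3, "wx": 0, "wy": 0, "wz": 0, "jaw": -1},
    {"tx": 0, "ty": 0, "tz": 0, "wx": 0, "wy": 0, "wz": 0, "jaw": -1},
    {"tx": 0, "ty": 0, "tz": 0, "wx": 0, "wy": 0, "wz": 0, "jaw": -1},
  ],
)

```text
time: 2.8
tool_pos: [577.8, 162.8, 321.0]
tcp_rot: [3.14, 1.569, 3.091]
contact_force: [-0.2, 0.8, 0.1]
grip_width: 0.5
```

```bash
python3 - <<'E'
from h import *
o=readout.get_obs(); print(R.from_euler('xyz',o['tcp_rot']).as_matrix().round(3),o['tool_pos'],o['grip_width'],o['time'])
p=o['tool_pos']; t=p-[0,0,22]
print(proj('side',t),proj('top',t))
crop(imaging.capture('side'),230,130,370,280,4,'pics/s1.png')
crop(imaging.capture('top'),195,95,405,245,3.8,'pics/t1.png')
E
```

```text
[[-0.002  0.049  0.999]
 [ 0.     0.999 -0.049]
 [-1.     0.    -0.002]] [577.77464518 162.77892989 321.03106149] 0.457470209085574 2.8
[[321.806633   193.47308386]] [[270.14934921 183.82365926]]
```

View pics/s1.png

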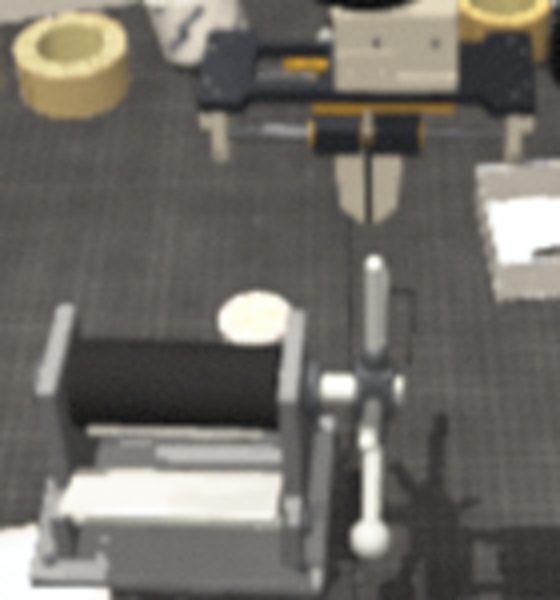

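View pics/t1.png

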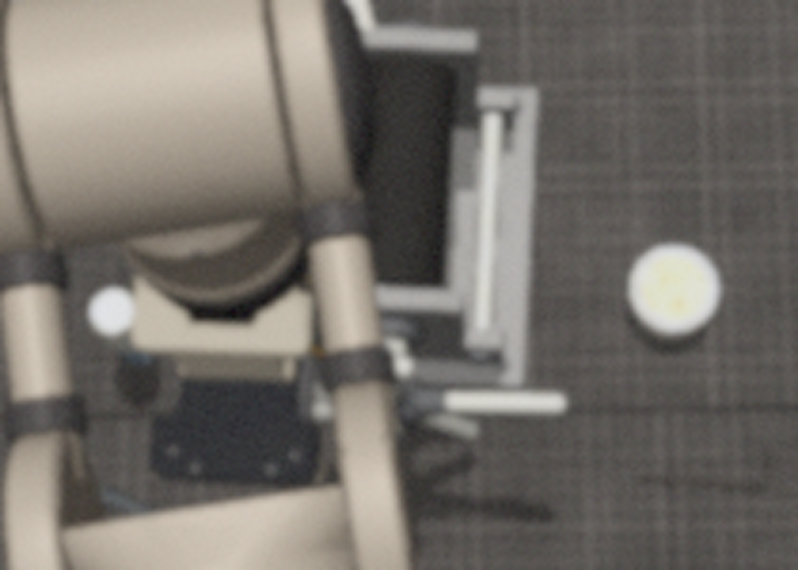

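Call:
arm_command(
  plan=[
    {"tx": 2, "ty": 0, "tz": 0, "wx": 0, "wy": 0, "wz": 0, "jaw": -1},
    {"tx": 2, "ty": 0, "tz": 0, "wx": 0, "wy": 0, "wz": 0, "jaw": -1},
    {"tx": 2, "ty": 0, "tz": 0, "wx": 0, "wy": 0, "wz": 0, "jaw": -1},
    {"tx": 2, "ty": 0, "tz": 0, "wx": 0, "wy": 0, "wz": 0, "jaw": -1},
    {"tx": 0, "ty": 0, "tz": 0, "wx": 0, "wy": 0, "wz": 0, "jaw": -1},
    {"tx": 0, "ty": 0, "tz": 0, "wx": 0, "wy": 0, "wz": 0, "jaw": -1},
  ],
)

```text
time: 3.5
tool_pos: [577.2, 164.3, 242.9]
tcp_rot: [0.553, 1.57, 0.505]
contact_force: [0.4, -0.9, -0.4]
grip_width: 0.4
```

```bash
python3 - <<'E'
from h import *
o=readout.get_obs()
p=o['tool_pos']; t=p-[0,0,22]
print(p,proj('side',t),proj('side',p),proj('top',t))
crop(imaging.capture('side'),230,130,370,280,4,'pics/s2.png')
E
```

```text
[577.16056024 164.26810484 242.90643856] [[322.32260801 216.38170847]] [[322.25231471 210.25327962]] [[273.47583657 192.0254455 ]]
```

View pics/s2.png

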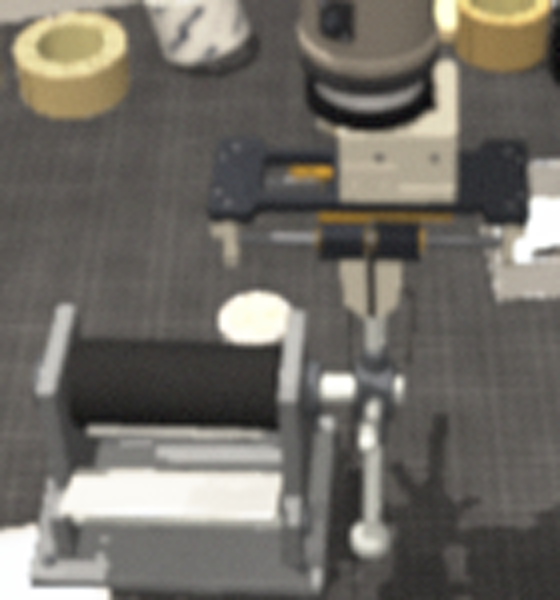

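Call:
arm_command(
  plan=[
    {"tx": 1.2, "ty": -0.8, "tz": 0, "wx": 0, "wy": 0, "wz": 0, "jaw": -1},
    {"tx": 1.2, "ty": -0.8, "tz": 0, "wx": 0, "wy": 0, "wz": 0, "jaw": -1},
    {"tx": 0, "ty": -0.8, "tz": 0, "wx": 0, "wy": 0, "wz": 0, "jaw": -1},
    {"tx": 0, "ty": 0, "tz": 0, "wx": 0, "wy": 0, "wz": 0, "jaw": -1},
    {"tx": 0, "ty": 0, "tz": 0, "wx": 0, "wy": 0, "wz": 0, "jaw": -1},
  ],
)

```text
time: 4.05
tool_pos: [577.1, 139.5, 219.5]
tcp_rot: [0.284, 1.568, 0.234]
contact_force: [-0.2, 0.3, 0.9]
grip_width: 0.7
```

```bash
python3 - <<'E'
from h import *
o=readout.get_obs()
p=o['tool_pos']; t=p-[0,0,22]
print(p,o['contact_force'],proj('side',t),proj('side',p),proj('top',t))
crop(imaging.capture('side'),260,160,380,280,5,'pics/s3.png')
crop(imaging.capture('top'),195,95,405,245,3.8,'pics/t3.png')
E
```

```text
[577.05849169 139.49022979 219.47611656] [-0.19813027  0.29917942  0.90097774] [[322.2406374  216.25988842]] [[322.17138651 210.3125541 ]] [[285.81057242 194.07010204]]
```

View pics/s3.png

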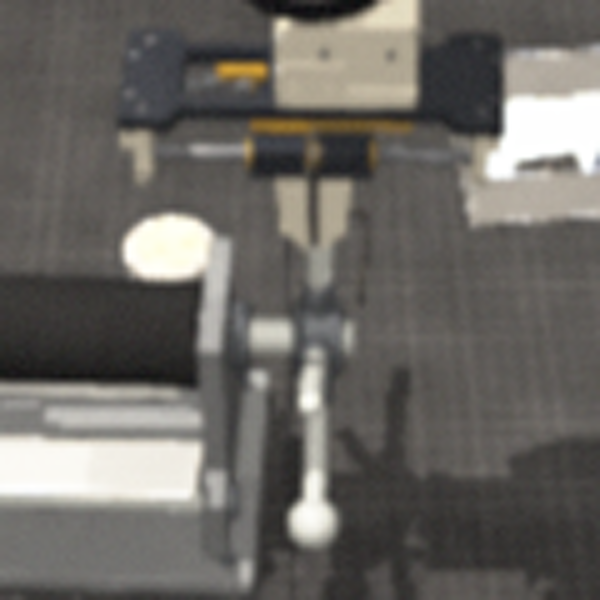

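View pics/t3.png

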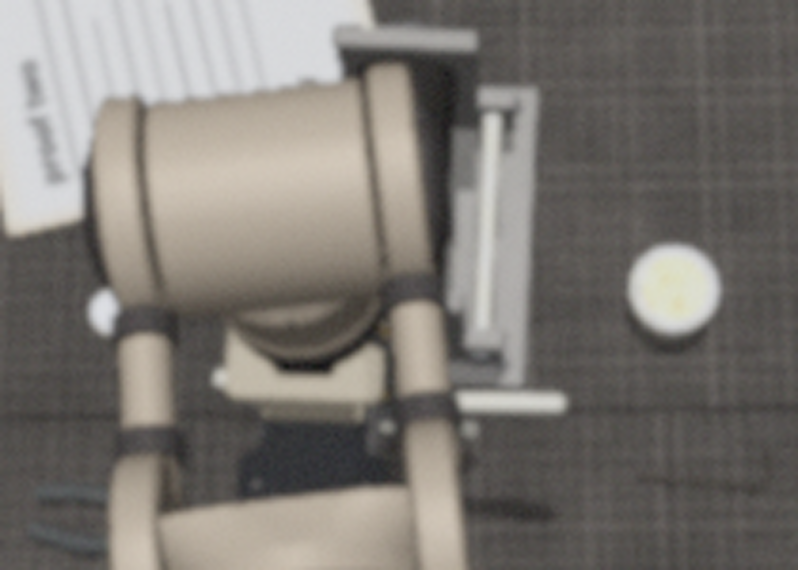

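```bash
python3 - <<'E'
from h import *
p=[575.45,118.9,-.05,2.3575]
H,ex,ey,f=wheelpts(p)
print('hub',proj('side',H),proj('top',H))
for i in range(5): print(i,np.degrees(p[3]+1.2566*i)%360,f(p[3]+1.2566*i,110).round(),proj('side',f(p[3]+1.2566*i,110)).round(1),proj('top',f(p[3]+1.2566*i,110)).round(1))
E
```

```text
hub [[322.84283075 227.09495604]] [[296.73323288 199.91837315]]
0 135.07480020209158 [579. 196.  57.] [[322.3 266.2]] [[267.4 204.6]]
1 207.0726767382308 [573.  69.  37.] [[323.5 237.9]] [[318.6 207.8]]
2 279.07055327437 [570.  10. 152.] [[323.8 197.1]] [[343.5 200.2]]
3 351.0684298105093 [575. 102. 244.] [[322.7 194.2]] [[301.9 190.7]]
4 63.06630634664856 [580. 217. 185.] [[321.6 240.6]] [[251.6 194.2]]
```

Call:
arm_command(
  plan=[
    {"tx": 1.0, "ty": -0.5, "tz": 0, "wx": 0, "wy": 0, "wz": 0, "jaw": -1},
    {"tx": 0, "ty": -0.5, "tz": 0, "wx": 0, "wy": 0, "wz": 0, "jaw": -1},
    {"tx": 0, "ty": -0.5, "tz": 0, "wx": 0, "wy": 0, "wz": 0, "jaw": -1},
    {"tx": 0, "ty": -0.5, "tz": 0, "wx": 0, "wy": 0, "wz": 0, "jaw": -1},
    {"tx": 0, "ty": -0.5, "tz": 0, "wx": 0, "wy": 0, "wz": 0, "jaw": -1},
    {"tx": 0, "ty": -0.5, "tz": 0, "wx": 0, "wy": 0, "wz": 0, "jaw": -1},
  ],
)

```text
time: 4.75
tool_pos: [574.8, 109.4, 208.0]
tcp_rot: [1.917, 1.57, 1.867]
contact_force: [-1.1, 2.4, -2.0]
grip_width: 0.9
```

Call:
arm_command(
  plan=[
    {"tx": 0, "ty": -0.5, "tz": 0, "wx": 0, "wy": 0, "wz": 0, "jaw": -1},
    {"tx": 0, "ty": -0.5, "tz": 0, "wx": 0, "wy": 0, "wz": 0, "jaw": -1},
    {"tx": 0, "ty": -0.5, "tz": 0, "wx": 0, "wy": 0, "wz": 0, "jaw": -1},
    {"tx": 0, "ty": -0.5, "tz": 0, "wx": 0, "wy": 0, "wz": 0, "jaw": -1},
    {"tx": 0, "ty": -0.5, "tz": 0, "wx": 0, "wy": 0, "wz": 0, "jaw": -1},
  ],
)

```text
time: 5.25
tool_pos: [573.6, 84.1, 208.1]
tcp_rot: [1.013, 1.571, 0.963]
contact_force: [-1.2, 2.8, -0.9]
grip_width: 0.4
```

```bash
python3 - <<'E'
from h import *
o=readout.get_obs()
print(o['tool_pos'],o['contact_force'],o['time'])
crop(imaging.capture('side'),260,160,380,280,5,'pics/s4.png')
crop(imaging.capture('top'),195,95,405,245,3.8,'pics/t4.png')
E
```

```text
[573.64345269  84.08548123 208.09467042] [-1.2469365   2.7530994  -0.87724031] 5.25
```

View pics/s4.png

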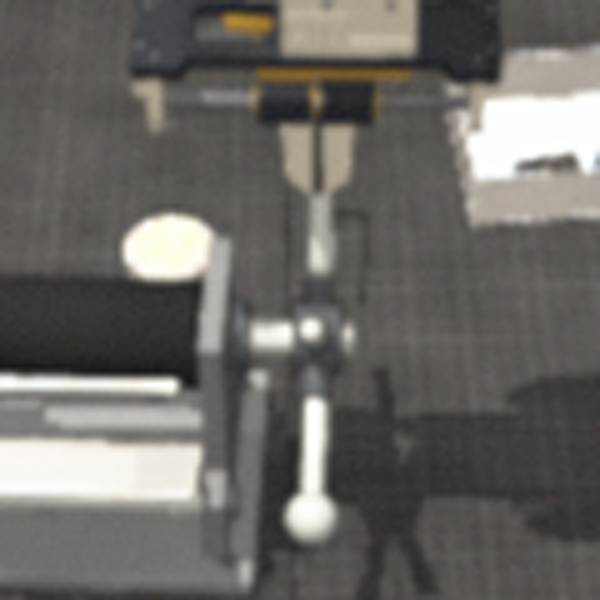

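View pics/t4.png

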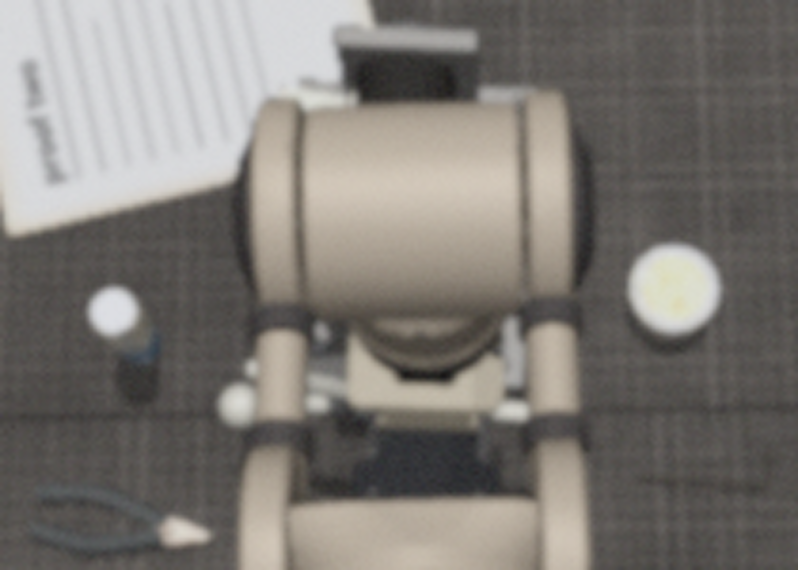

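```bash
cat >> h.py <<'E'
from scipy.optimize import least_squares
def phi_from_ball(n,uv,p=(575.45,118.9,-.05),g=1.7):
    H,ex,ey,f=wheelpts((*p,0))
    s=least_squares(lambda a:proj(n,f(a[0],105))[0]-uv,[g]); return np.degrees(s.x[0]).round(1),s.fun.round(1)
E
python3 - <<'E'
from h import *
print(phi_from_ball('side',(260+310/5-.4,160+518/5-.4)))
print(phi_from_ball('top',(195+240/3.8-.4,95+405/3.8-.4)))
E
```

```text
(np.float64(114.3), array([ 0.4, -0. ]))
(np.float64(112.5), array([-0.1,  0.4]))
```

Call:
arm_command(
  plan=[
    {"tx": 0.25, "ty": -0.5, "tz": 0, "wx": 0, "wy": 0, "wz": 0, "jaw": -1},
    {"tx": 0.25, "ty": -0.5, "tz": 0, "wx": 0, "wy": 0, "wz": 0, "jaw": -1},
    {"tx": 0.3, "ty": -0.5, "tz": 0, "wx": 0, "wy": 0, "wz": 0, "jaw": -1},
    {"tx": 0.3, "ty": -0.5, "tz": 0, "wx": 0, "wy": 0, "wz": 0, "jaw": -1},
    {"tx": 0.3, "ty": -0.4, "tz": 0, "wx": 0, "wy": 0, "wz": 0, "jaw": -1},
  ],
)

```text
time: 5.85
tool_pos: [572.5, 60.0, 193.7]
tcp_rot: [2.391, 1.571, 2.341]
contact_force: [-1.0, 2.9, 1.5]
grip_width: 0.9
```

Call:
arm_command(
  plan=[
    {"tx": 0.3, "ty": -0.4, "tz": 0, "wx": 0, "wy": 0, "wz": 0, "jaw": -1},
    {"tx": 0.4, "ty": -0.4, "tz": 0, "wx": 0, "wy": 0, "wz": 0, "jaw": -1},
    {"tx": 0.4, "ty": -0.4, "tz": 0, "wx": 0, "wy": 0, "wz": 0, "jaw": -1},
    {"tx": 0.4, "ty": -0.4, "tz": 0, "wx": 0, "wy": 0, "wz": 0, "jaw": -1},
    {"tx": 0.5, "ty": -0.3, "tz": 0, "wx": 0, "wy": 0, "wz": 0, "jaw": -1},
  ],
)

```text
time: 6.35
tool_pos: [571.6, 41.0, 173.8]
tcp_rot: [-0.538, 1.57, -0.588]
contact_force: [-1.5, 2.7, 1.4]
grip_width: 0.5
```

```bash
python3 - <<'E'
from h import *
o=readout.get_obs()
print(o['tool_pos'],o['contact_force'],o['time'])
crop(imaging.capture('side'),260,160,380,280,5,'pics/s5.png')
crop(imaging.capture('top'),195,95,405,245,3.8,'pics/t5.png')
E
```

```text
[571.63464609  41.02382653 173.84209929] [-1.49595344  2.65981163  1.41260734] 6.35
```

View pics/s5.png

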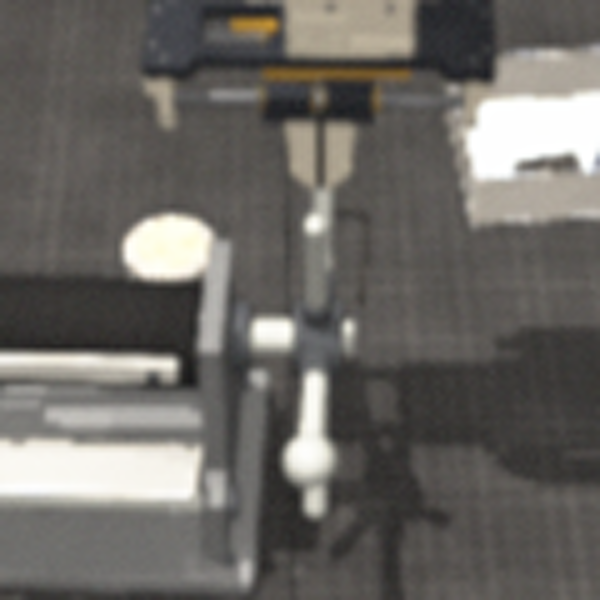

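View pics/t5.png

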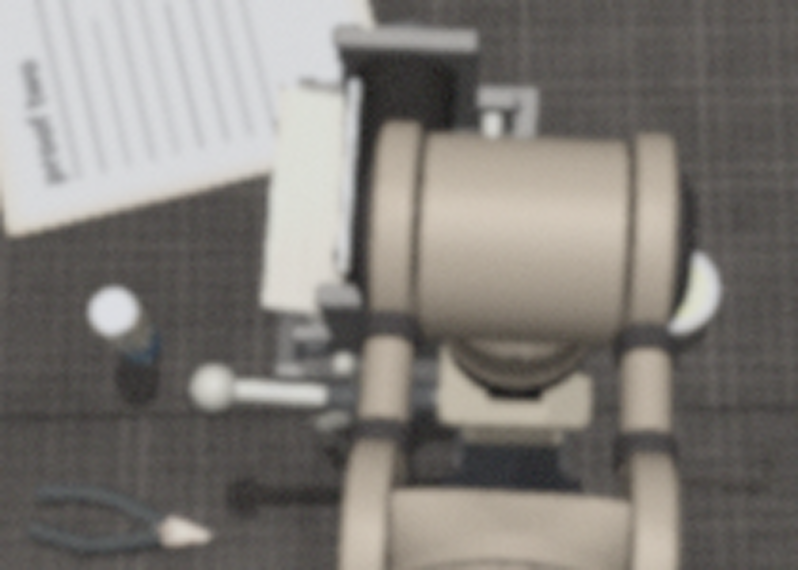

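```bash
python3 - <<'E'
from h import *
print(phi_from_ball('side',(260+309/5-.4,160+458/5-.4)))
print(phi_from_ball('top',(195+213/3.8-.4,95+388/3.8-.4)))
E
```

```text
(np.float64(81.7), array([ 0.3, -0. ]))
(np.float64(80.0), array([0.7, 0.1]))
```

Call:
arm_command(
  plan=[
    {"tx": -3, "ty": 0, "tz": 0, "wx": 0, "wy": 0, "wz": 0, "jaw": -1},
    {"tx": -4, "ty": 0, "tz": 0, "wx": 0, "wy": 0, "wz": 0, "jaw": -1},
    {"tx": -4, "ty": 0, "tz": 0, "wx": 0, "wy": 0, "wz": 0, "jaw": -1},
    {"tx": -2.5, "ty": 0, "tz": 0, "wx": 0, "wy": 0, "wz": 0, "jaw": -1},
    {"tx": 0, "ty": 4, "tz": 0, "wx": 0, "wy": 0, "wz": 0, "jaw": -1},
    {"tx": 0, "ty": 4, "tz": 0, "wx": 0, "wy": 0, "wz": 0, "jaw": -1},
    {"tx": 0, "ty": 4, "tz": 0, "wx": 0, "wy": 0, "wz": 0, "jaw": -1},
    {"tx": 0, "ty": 0.8, "tz": 0, "wx": 0, "wy": 0, "wz": 0, "jaw": -1},
    {"tx": 0, "ty": 0, "tz": 0, "wx": 0, "wy": 0, "wz": 0, "jaw": -1},
    {"tx": 3, "ty": 0, "tz": 0, "wx": 0, "wy": 0, "wz": 0, "jaw": -1},
    {"tx": 3, "ty": 0, "tz": 0, "wx": 0, "wy": 0, "wz": 0, "jaw": -1},
    {"tx": 3, "ty": 0, "tz": 0, "wx": 0, "wy": 0, "wz": 0, "jaw": -1},
    {"tx": 1, "ty": 0, "tz": 0, "wx": 0, "wy": 0, "wz": 0, "jaw": -1},
    {"tx": 0, "ty": 0, "tz": 0, "wx": 0, "wy": 0, "wz": 0, "jaw": -1},
  ],
)

```text
time: 7.85
tool_pos: [577.5, 167.9, 207.9]
tcp_rot: [-2.76, 1.568, -2.811]
contact_force: [-0.7, 0.0, 0.3]
grip_width: 0.6
```

```bash
python3 - <<'E'
from h import *
o=readout.get_obs()
print(o['tool_pos'],o['contact_force'],o['time'])
crop(imaging.capture('side'),260,160,380,280,5,'pics/s6.png')
crop(imaging.capture('top'),195,95,405,245,3.8,'pics/t6.png')
E
```

```text
[577.52575945 167.93218825 207.93514319] [-0.73548262  0.03297627  0.31539088] 7.85
```

View pics/s6.png

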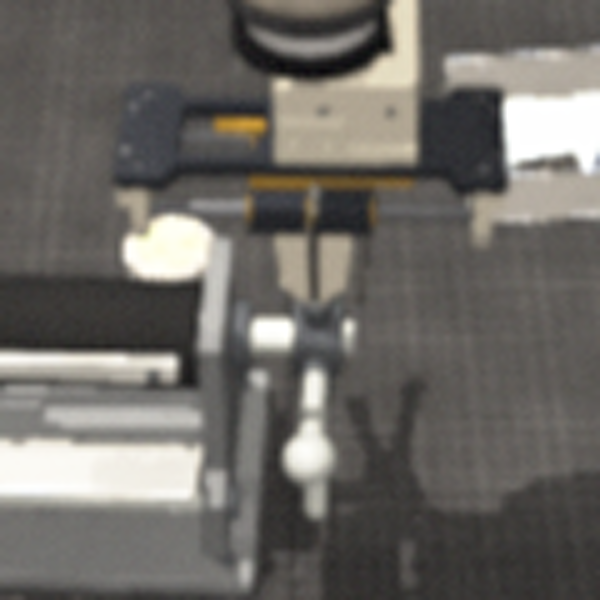

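Call:
arm_command(
  plan=[
    {"tx": 0, "ty": -0.6, "tz": 0, "wx": 0, "wy": 0, "wz": 0, "jaw": -1},
    {"tx": 0, "ty": -0.6, "tz": 0, "wx": 0, "wy": 0, "wz": 0, "jaw": -1},
    {"tx": 0, "ty": -0.6, "tz": 0, "wx": 0, "wy": 0, "wz": 0, "jaw": -1},
    {"tx": 0, "ty": -0.6, "tz": 0, "wx": 0, "wy": 0, "wz": 0, "jaw": -1},
    {"tx": 0, "ty": -0.6, "tz": 0, "wx": 0, "wy": 0, "wz": 0, "jaw": -1},
    {"tx": 0, "ty": -0.6, "tz": 0, "wx": 0, "wy": 0, "wz": 0, "jaw": -1},
    {"tx": 0, "ty": -0.6, "tz": 0, "wx": 0, "wy": 0, "wz": 0, "jaw": -1},
    {"tx": 0, "ty": -0.6, "tz": 0, "wx": 0, "wy": 0, "wz": 0, "jaw": -1},
    {"tx": 0, "ty": -0.6, "tz": 0, "wx": 0, "wy": 0, "wz": 0, "jaw": -1},
    {"tx": 0, "ty": -0.6, "tz": 0, "wx": 0, "wy": 0, "wz": 0, "jaw": -1},
    {"tx": 0, "ty": -0.6, "tz": 0, "wx": 0, "wy": 0, "wz": 0, "jaw": -1},
    {"tx": 0, "ty": -0.6, "tz": 0, "wx": 0, "wy": 0, "wz": 0, "jaw": -1},
    {"tx": 0, "ty": -0.6, "tz": 0, "wx": 0, "wy": 0, "wz": 0, "jaw": -1},
    {"tx": 0, "ty": -0.6, "tz": 0, "wx": 0, "wy": 0, "wz": 0, "jaw": -1},
  ],
)

```text
time: 9.35
tool_pos: [573.6, 85.0, 209.0]
tcp_rot: [2.947, 1.571, 2.897]
contact_force: [-0.2, 3.3, -1.4]
grip_width: 0.5
```

Call:
arm_command(
  plan=[
    {"tx": 0.25, "ty": -0.5, "tz": 0, "wx": 0, "wy": 0, "wz": 0, "jaw": -1},
    {"tx": 0.25, "ty": -0.5, "tz": 0, "wx": 0, "wy": 0, "wz": 0, "jaw": -1},
    {"tx": 0.3, "ty": -0.5, "tz": 0, "wx": 0, "wy": 0, "wz": 0, "jaw": -1},
    {"tx": 0.3, "ty": -0.5, "tz": 0, "wx": 0, "wy": 0, "wz": 0, "jaw": -1},
    {"tx": 0.3, "ty": -0.4, "tz": 0, "wx": 0, "wy": 0, "wz": 0, "jaw": -1},
    {"tx": 0.3, "ty": -0.4, "tz": 0, "wx": 0, "wy": 0, "wz": 0, "jaw": -1},
    {"tx": 0.4, "ty": -0.4, "tz": 0, "wx": 0, "wy": 0, "wz": 0, "jaw": -1},
    {"tx": 0.4, "ty": -0.4, "tz": 0, "wx": 0, "wy": 0, "wz": 0, "jaw": -1},
    {"tx": 0.4, "ty": -0.4, "tz": 0, "wx": 0, "wy": 0, "wz": 0, "jaw": -1},
    {"tx": 0.4, "ty": -0.3, "tz": 0, "wx": 0, "wy": 0, "wz": 0, "jaw": -1},
  ],
)

```text
time: 10.35
tool_pos: [571.6, 42.1, 175.7]
tcp_rot: [-0.097, 1.571, -0.147]
contact_force: [-0.4, 1.8, 1.8]
grip_width: 0.3
```

```bash
python3 - <<'E'
from h import *
o=readout.get_obs()
print(o['tool_pos'],o['contact_force'],o['time'])
crop(imaging.capture('side'),260,150,380,270,5,'pics/s7.png')
crop(imaging.capture('top'),195,95,405,245,3.8,'pics/t7.png')
E
```

```text
[571.64566173  42.12375506 175.6863089 ] [-0.35823197  1.82355493  1.75613016] 10.35
```

View pics/s7.png

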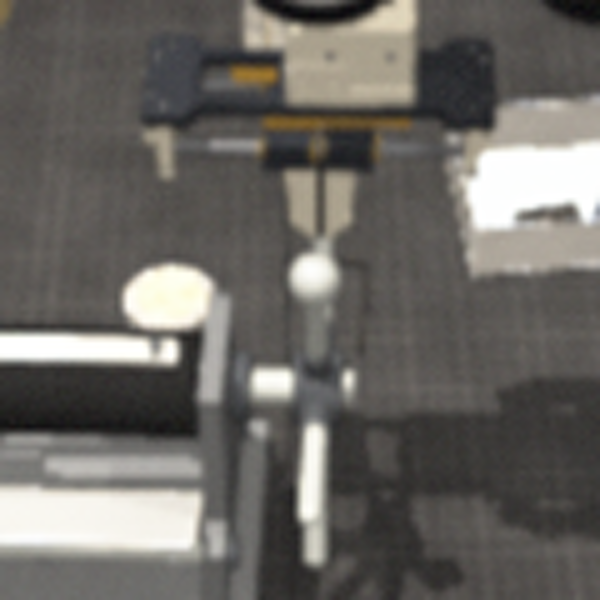

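View pics/t7.png

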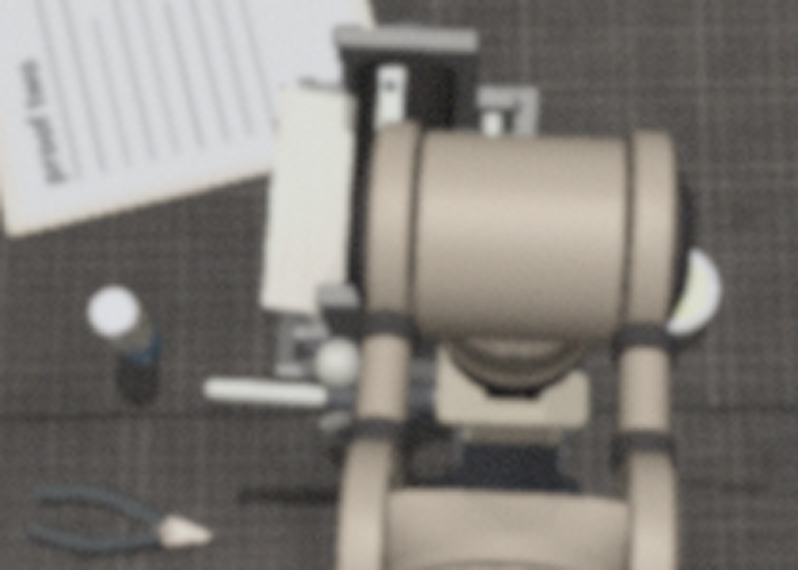

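Call:
arm_command(
  plan=[
    {"tx": -3, "ty": 0, "tz": 0, "wx": 0, "wy": 0, "wz": 0, "jaw": -1},
    {"tx": -4, "ty": 0, "tz": 0, "wx": 0, "wy": 0, "wz": 0, "jaw": -1},
    {"tx": -4, "ty": 0, "tz": 0, "wx": 0, "wy": 0, "wz": 0, "jaw": -1},
    {"tx": -2, "ty": 0, "tz": 0, "wx": 0, "wy": 0, "wz": 0, "jaw": -1},
    {"tx": 0, "ty": 4, "tz": -2, "wx": 0, "wy": 0, "wz": 0, "jaw": -1},
    {"tx": 0, "ty": 4, "tz": -2, "wx": 0, "wy": 0, "wz": 0, "jaw": -1},
    {"tx": 0, "ty": 4, "tz": -2, "wx": 0, "wy": 0, "wz": 0, "jaw": -1},
    {"tx": 0, "ty": 4, "tz": -2, "wx": 0, "wy": 0, "wz": 0, "jaw": -1},
    {"tx": 0, "ty": 4, "tz": -2, "wx": 0, "wy": 0, "wz": 0, "jaw": -1},
    {"tx": 0, "ty": 4, "tz": -2, "wx": 0, "wy": 0, "wz": 0, "jaw": -1},
    {"tx": 0, "ty": 4, "tz": -2, "wx": 0, "wy": 0, "wz": 0, "jaw": -1},
  ],
)

```text
time: 11.55
tool_pos: [445.2, 330.3, 306.3]
tcp_rot: [-0.301, 1.569, -0.352]
contact_force: [0.3, 0.0, 0.7]
grip_width: 0.3
```

```bash
python3 - <<'E'
from h import *
o=readout.get_obs()
print(o['tool_pos'],o['contact_force'],o['time'])
a=imaging.capture('side');cv2.imwrite('pics/s8f.png',a);crop(a,230,150,370,300,4,'pics/s8.png')
a=imaging.capture('top');cv2.imwrite('pics/t8f.png',a);crop(a,195,95,405,245,3.8,'pics/t8.png')
E
```

```text
[445.22737466 330.30776019 306.30403771] [0.30794268 0.01508658 0.74962719] 11.55
```

View pics/s8.png

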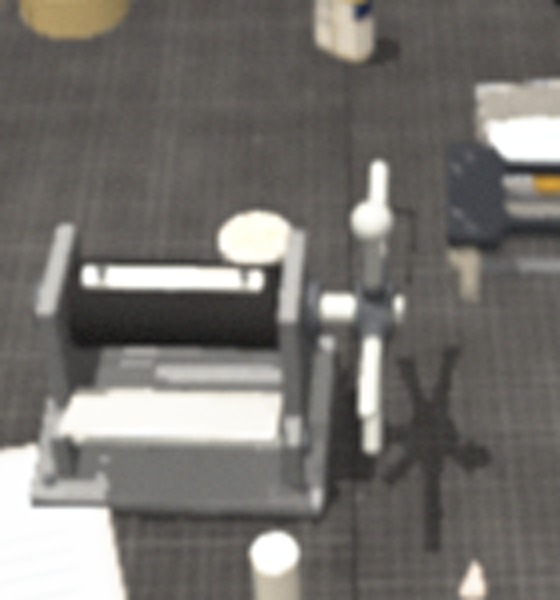

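View pics/t8.png

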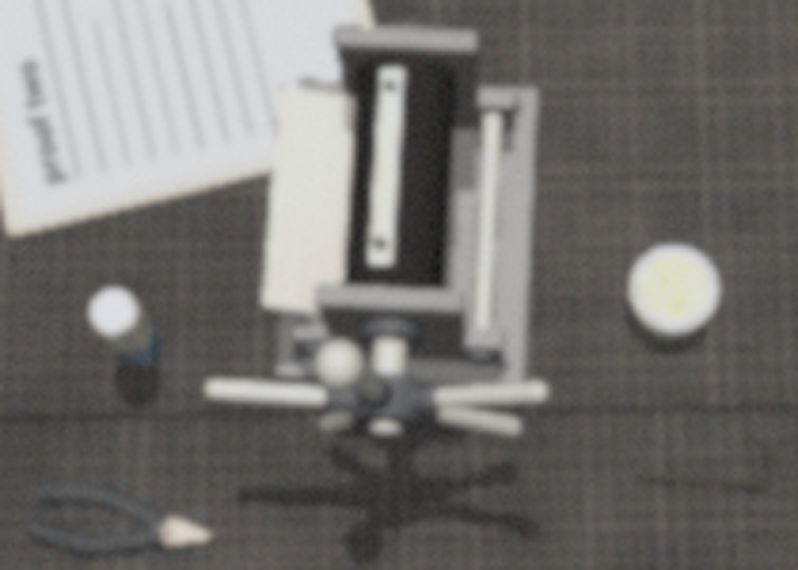

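```bash
python3 - <<'E'
from h import *
k=3.8;T=lambda u,v:np.array((195+(u+.5)/k-.5,95+(v+.5)/k-.5))
S0=lambda u,v:np.array((230+(u+.5)/4-.5,180+(v+.5)/4-.5)); S8=lambda u,v:np.array((230+(u+.5)/4-.5,150+(v+.5)/4-.5))
S5=lambda u,v:np.array((260+(u+.5)/5-.5,160+(v+.5)/5-.5))
st=2*np.pi/5
# obs: cam, poseidx, spoke, r, uv
O=[('top',0,0,105,T(278,418)),('top',0,4,110,T(219,378)),('top',0,2,110,T(563,403)),
('side',0,0,105,S0(370,338)),
('top',1,0,105,T(240,405)),('side',1,0,105,S5(310,518)),
('top',2,0,105,T(213,388)),('side',2,0,105,S5(309,458)),
('top',3,0,105,T(339,362)),('top',3,1,110,T(208,388)),('top',3,4,110,T(546,391)),('top',3,3,110,T(518,427)),
('side',3,0,105,S8(372,220)),('side',3,4,110,S8(379,164))]
def mk(off,fixyaw):
    def res(p):
        r=[]
        for c,i,s,rr,uv in O:
            H,ex,ey,f=wheelpts((p[0],p[1],p[2],0))
            q=proj(c,f(p[3+i]+s*st,rr))[0]-uv
            if off: q=q+(p[7:9] if c=='top' else p[9:11])
            r+=list(q)
        if off: r+=list(p[7:]/1.0)
        r.append((p[2]+.052)/.01 if fixyaw else 0)
        return r
    return res
for off in (0,1):
  for fy in (0,1):
    s=least_squares(mk(off,fy),[575,118,-.05,2.35,1.97,1.4,.2]+[0]*4)
    print(off,fy,s.x[:2].round(1),s.x[2].round(3),np.degrees(s.x[3:7]).round(1),s.x[7:].round(2),'cost',s.cost.round(2)); 
print(np.array(s.fun[:28]).reshape(-1,2).round(1))
E
```

```text
0 0 [575.2 119.3] -0.059 [134.  113.2  81.5  11.3] [0. 0. 0. 0.] cost 1.55Traceback (most recent call last):
  File "<stdin>", line 27, in <module>
    return func(*args, **kwargs)
    result = trf(vector_fun.fun, vector_fun.jac, x0, f0, J0, lb, ub, ftol, xtol,
                 gtol, max_nfev, x_scale, loss_function, tr_solver,
                 tr_options.copy(), verbose, callback=callback_wrapped)
    return trf_no_bounds(
        fun, jac, x0, f0, J0, ftol, xtol, gtol, max_nfev, x_scale,
        loss_function, tr_solver, tr_options, verbose, callback=callback)
    J = jac(x)
    self._update_jac()
    ~~~~~~~~~~~~~~~~^^
    self.J = self.jac_wrapped(xp_copy(self.x), f0=self.f)
             ~~~~~~~~~~~~~~~~^^^^^^^^^^^^^^^^^^^^^^^^^^^^
    J, dct = approx_derivative(
             ~~~~~~~~~~~~~~~~~^
        self.fun,
        ^^^^^^^^^
    ...<2 lines>...
        **self.finite_diff_options,
        ^^^^^^^^^^^^^^^^^^^^^^^^^^^
    )
    ^
    J, _nfev = _dense_difference(fun_wrapped, x0, f0, h,
               ~~~~~~~~~~~~~~~~~^^^^^^^^^^^^^^^^^^^^^^^^
                             use_one_sided, method,
                             ^^^^^^^^^^^^^^^^^^^^^^
                             mf)
                             ^^^
    df = [f_eval - f0 for f_eval in f_evals]
                                    ^^^^^^^
    f = np.atleast_1d(self.fun(x, *self.args, **self.kwargs))
                      ~~~~~~~~^^^^^^^^^^^^^^^^^^^^^^^^^^^^^^
    return np.atleast_1d(self.fun(x))
                         ~~~~~~~~^^^
    return self.f(x, *self.args, **self.kwargs)
           ~~~~~~^^^^^^^^^^^^^^^^^^^^^^^^^^^^^^
  File "<stdin>", line 18, in res
  File "h.py", line 9, in proj
    c,M=cam(n); q=(np.atleast_2d(P)-c['position'])@M
        ~~~^^^
  File "h.py", line 5, in cam
    c=imaging.get_calibration(n); r=np.array(c['rotation'])
ValueError: time passes only in moves, steps and waits
```

```bash
sed -i 's/^def cam(n):/from functools import lru_cache\n@lru_cache(None)\ndef cam(n):/' h.py; cat > fit.py <<'E'
from h import *
k=3.8;T=lambda u,v:np.array((195+(u+.5)/k-.5,95+(v+.5)/k-.5))
S0=lambda u,v:np.array((230+(u+.5)/4-.5,180+(v+.5)/4-.5)); S8=lambda u,v:np.array((230+(u+.5)/4-.5,150+(v+.5)/4-.5))
S5=lambda u,v:np.array((260+(u+.5)/5-.5,160+(v+.5)/5-.5))
st=2*np.pi/5
O=[('top',0,0,105,T(278,418)),('top',0,4,110,T(219,378)),('top',0,2,110,T(563,403)),
('side',0,0,105,S0(370,338)),
('top',1,0,105,T(240,405)),('side',1,0,105,S5(310,518)),
('top',2,0,105,T(213,388)),('side',2,0,105,S5(309,458)),
('top',3,0,105,T(339,362)),('top',3,1,110,T(208,388)),('top',3,4,110,T(546,391)),('top',3,3,110,T(518,427)),
('side',3,0,105,S8(372,220)),('side',3,4,110,S8(379,164))]
def fit(O,off,g):
    n=len(g)
    def res(p):
        H,ex,ey,f=wheelpts((p[0],p[1],p[2],0)); r=[]
        for c,i,s,rr,uv in O:
            q=proj(c,f(p[3+i]+s*st,rr))[0]-uv
            if off: q=q+(p[3+n:5+n] if c=='top' else p[5+n:7+n])
            r+=list(q)
        if off: r+=list(p[3+n:])
        r.append((p[2]+.052)/.03)
        return r
    s=least_squares(res,[575,118,-.05]+list(g)+[0]*4)
    print(off,s.x[:2].round(1),s.x[2].round(3),np.degrees(s.x[3:3+n]).round(1),s.x[3+n:].round(2),'cost',s.cost.round(2)); return s
E
python3 - <<'E'
from fit import *
for off in (0,1): s=fit(O,off,[2.35,1.97,1.4,.2])
print(np.array(s.fun[:28]).reshape(-1,2).round(1).tolist())
E
```

```text
0 [575.2 119.3] -0.058 [134.  113.2  81.5  11.3] [0. 0. 0. 0.] cost 1.57
1 [575.3 119.2] -0.059 [134.  113.6  81.9  11.3] [-0.11 -0.    0.11 -0.21] cost 1.4
[[0.1, -0.6], [-0.6, -0.4], [0.6, 0.2], [0.1, 0.2], [0.1, 0.2], [0.2, -0.3], [0.5, 0.0], [0.1, -0.0], [0.2, 0.6], [-0.4, 0.1], [-0.1, -0.1], [-0.3, -0.0], [-0.2, 0.4], [-0.3, -0.1]]
```

Call:
arm_command(
  plan=[
    {"tx": 0, "ty": -2.8, "tz": 2.8, "wx": 0, "wy": 0, "wz": 0, "jaw": -1},
    {"tx": 0, "ty": -2.8, "tz": 2.8, "wx": 0, "wy": 0, "wz": 0, "jaw": -1},
    {"tx": 0, "ty": -2.8, "tz": 2.8, "wx": 0, "wy": 0, "wz": 0, "jaw": -1},
    {"tx": 0, "ty": -2.8, "tz": 2.8, "wx": 0, "wy": 0, "wz": 0, "jaw": -1},
    {"tx": 0, "ty": -2.8, "tz": 2.8, "wx": 0, "wy": 0, "wz": 0, "jaw": -1},
    {"tx": 0, "ty": 0, "tz": 0, "wx": 0, "wy": 0, "wz": 0, "jaw": -1},
    {"tx": 2.7, "ty": 0, "tz": 0, "wx": 0, "wy": 0, "wz": 0, "jaw": -1},
    {"tx": 2.7, "ty": 0, "tz": 0, "wx": 0, "wy": 0, "wz": 0, "jaw": -1},
    {"tx": 2.7, "ty": 0, "tz": 0, "wx": 0, "wy": 0, "wz": 0, "jaw": -1},
    {"tx": 0, "ty": 0, "tz": 0, "wx": 0, "wy": 0, "wz": 0, "jaw": -1},
  ],
)

```text
time: 12.65
tool_pos: [576.5, 181.5, 221.3]
tcp_rot: [-2.839, 1.563, -2.89]
contact_force: [0.4, 0.4, -0.4]
grip_width: 0.1
```

Call:
arm_command(
  plan=[
    {"tx": 0, "ty": -0.5, "tz": 0, "wx": 0, "wy": 0, "wz": 0, "jaw": -1},
    {"tx": 0, "ty": -0.5, "tz": 0, "wx": 0, "wy": 0, "wz": 0, "jaw": -1},
    {"tx": 0, "ty": -0.5, "tz": 0, "wx": 0, "wy": 0, "wz": 0, "jaw": -1},
    {"tx": 0, "ty": -0.4, "tz": 0, "wx": 0, "wy": 0, "wz": 0, "jaw": -1},
    {"tx": 0, "ty": -0.4, "tz": 0, "wx": 0, "wy": 0, "wz": 0, "jaw": -1},
    {"tx": 0, "ty": -0.4, "tz": 0, "wx": 0, "wy": 0, "wz": 0, "jaw": -1},
    {"tx": 0, "ty": -0.4, "tz": 0, "wx": 0, "wy": 0, "wz": 0, "jaw": -1},
    {"tx": 0, "ty": -0.3, "tz": 0, "wx": 0, "wy": 0, "wz": 0, "jaw": -1},
    {"tx": 0, "ty": 0, "tz": 0, "wx": 0, "wy": 0, "wz": 0, "jaw": -1},
  ],
)

```text
time: 13.55
tool_pos: [576.8, 147.9, 224.9]
tcp_rot: [-2.16, 1.57, -2.21]
contact_force: [0.3, 0.2, 1.2]
grip_width: 0.6
```

```bash
python3 - <<'E'
from h import *
o=readout.get_obs()
print(o['tool_pos'],o['contact_force'],o['time'], (o['tool_pos']-[575.2,119.3,0])@[.058,.998,0])
a=imaging.capture('side');cv2.imwrite('pics/s9f.png',a);crop(a,260,150,380,270,5,'pics/s9.png')
a=imaging.capture('top');cv2.imwrite('pics/t9f.png',a);crop(a,195,95,405,245,3.8,'pics/t9.png')
E
```

```text
[576.83889647 147.87984329 224.94168248] [0.30196693 0.21666221 1.21756856] 13.55 28.617739603786298
```

View pics/s9.png

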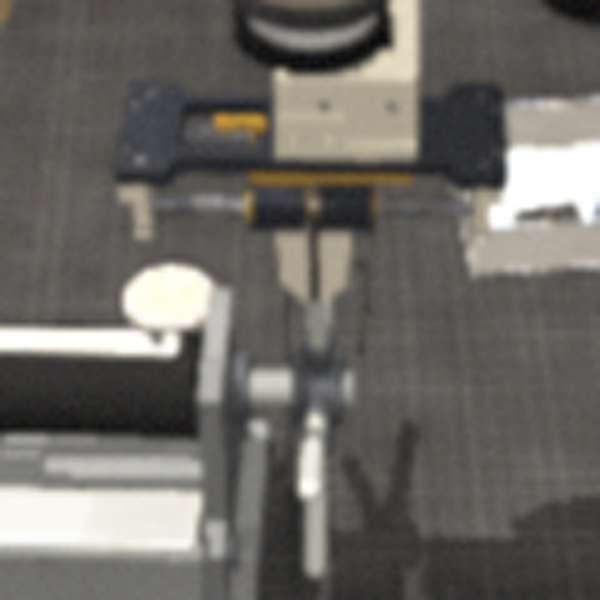

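View pics/t9.png

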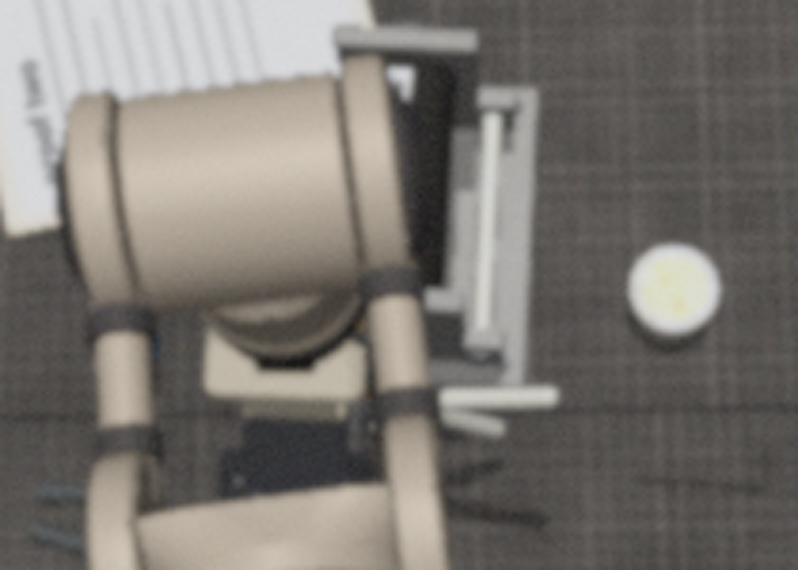

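```bash
python3 - <<'E'
from fit import *
O2=O+[('top',4,4,110,T(556,396)),('top',4,3,110,T(502,430)),('side',4,1,110,S5(307,540))]
s=fit(O2[:-1],0,[2.35,1.97,1.4,.2,.1])
H,ex,ey,f=wheelpts((*s.x[:3],0))
for a in range(0,12,2): print(a,*[(proj('top',f(np.radians(a)+i*st,110))[0]-[195,95])*3.8 for i in (4,3)])
E
```

```text
0 [575.1 119.2] -0.059 [134.  113.2  81.5  11.3   4. ] [0. 0. 0. 0.] cost 1.63
0 [558.26049507 396.58600394] [491.07941892 428.49480635]
2 [556.38188294 395.34880072] [495.71533885 428.11450736]
4 [554.27526219 394.10828944] [500.24511859 427.69988306]
6 [551.94125143 392.86612577] [504.66373552 427.25112625]
8 [549.38083898 391.62399944] [508.9661829  426.76845801]
10 [546.5953932  390.38363178] [513.14747322 426.25212869]
```

Call:
arm_command(
  plan=[
    {"tx": 0, "ty": -0.1, "tz": 0, "wx": 0, "wy": 0, "wz": 0, "jaw": -1},
    {"tx": 0, "ty": -0.1, "tz": 0, "wx": 0, "wy": 0, "wz": 0, "jaw": -1},
    {"tx": 0, "ty": -0.1, "tz": 0, "wx": 0, "wy": 0, "wz": 0, "jaw": -1},
    {"tx": 0, "ty": -0.1, "tz": 0, "wx": 0, "wy": 0, "wz": 0, "jaw": -1},
    {"tx": 0, "ty": -0.1, "tz": 0, "wx": 0, "wy": 0, "wz": 0, "jaw": -1},
    {"tx": 0, "ty": -0.1, "tz": 0, "wx": 0, "wy": 0, "wz": 0, "jaw": -1},
    {"tx": 0, "ty": 0, "tz": 0, "wx": 0, "wy": 0, "wz": 0, "jaw": -1},
    {"tx": 0, "ty": 0, "tz": 0, "wx": 0, "wy": 0, "wz": 0, "jaw": -1},
  ],
)

```text
time: 14.45
tool_pos: [576.6, 142.3, 225.0]
tcp_rot: [-1.057, 1.571, -1.107]
contact_force: [0.1, 1.5, 2.3]
grip_width: 0.8
```

Call:
arm_command(
  plan=[
    {"tx": 0, "ty": 1, "tz": 0, "wx": 0, "wy": 0, "wz": 0, "jaw": -1},
    {"tx": 0, "ty": 2, "tz": 0, "wx": 0, "wy": 0, "wz": 0, "jaw": -1},
    {"tx": -3, "ty": 1, "tz": 0, "wx": 0, "wy": 0, "wz": 0, "jaw": -1},
    {"tx": -4, "ty": 0, "tz": 0, "wx": 0, "wy": 0, "wz": 0, "jaw": -1},
    {"tx": -1, "ty": 3, "tz": -2, "wx": 0, "wy": 0, "wz": 0, "jaw": -1},
    {"tx": 0, "ty": 3, "tz": -3, "wx": 0, "wy": 0, "wz": 0, "jaw": -1},
    {"tx": 0, "ty": 3, "tz": -3, "wx": 0, "wy": 0, "wz": 0, "jaw": -1},
    {"tx": 0, "ty": 3, "tz": -3, "wx": 0, "wy": 0, "wz": 0, "jaw": -1},
    {"tx": 0, "ty": 3, "tz": -3, "wx": 0, "wy": 0, "wz": 0, "jaw": -1},
    {"tx": 0, "ty": 0, "tz": 0, "wx": 0, "wy": 0, "wz": 0, "jaw": -1},
  ],
)

```text
time: 15.45
tool_pos: [442.7, 342.8, 305.2]
tcp_rot: [2.427, 1.569, 2.382]
contact_force: [-0.2, -1.0, 0.1]
grip_width: 0.3
```

```bash
python3 - <<'E'
from h import *
o=readout.get_obs()
print(o['tool_pos'],o['contact_force'],o['time'])
a=imaging.capture('side');cv2.imwrite('pics/s10f.png',a);crop(a,260,150,380,270,5,'pics/s10.png')
a=imaging.capture('top');cv2.imwrite('pics/t10f.png',a);crop(a,235,105,345,215,5,'pics/t10.png')
E
```

```text
[442.71340454 342.80172324 305.22459004] [-0.22760572 -1.0121742   0.06259542] 15.45
```

View pics/s10.png

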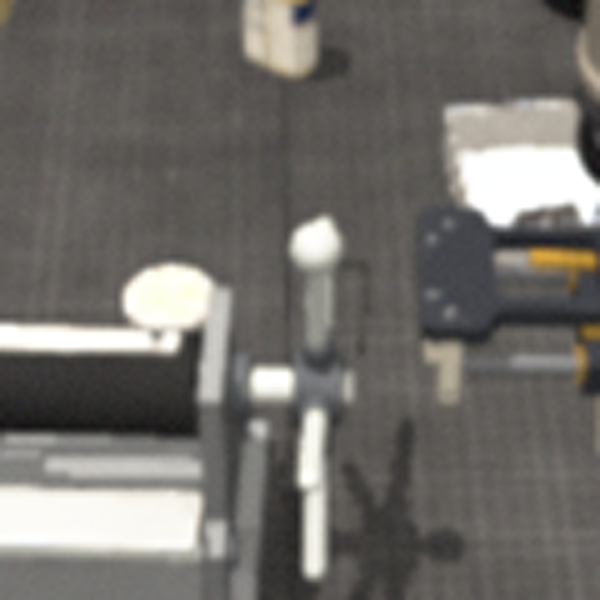

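View pics/t10.png

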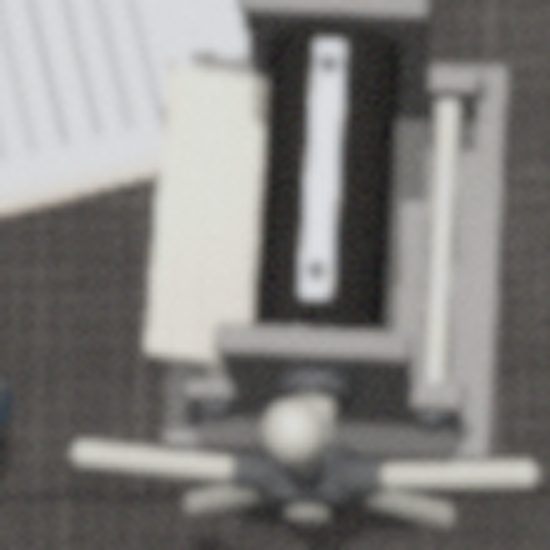

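```bash
python3 - <<'E'
from fit import *
t=lambda u,v:np.array((235+(u+.5)/5-.5,105+(v+.5)/5-.5)); S=lambda u,v:np.array((260+(u+.5)/5-.5,150+(v+.5)/5-.5))
O3=O+[('top',4,0,105,t(295,432)),('top',4,1,110,t(75,452)),('top',4,4,110,t(535,472)),('top',4,3,110,t(451,517)),('top',4,2,110,t(189,504)),('side',4,0,105,S(316,244))]
for off in (0,1):
    s=fit(O3,off,[2.35,1.97,1.4,.2,.1]); print(np.array(s.fun[28:40]).reshape(-1,2).round(1).tolist())
for sel in ([14],[15,16],[17,18],[19]):
    s=fit(O+[O3[i] for i in sel],0,[2.35,1.97,1.4,.2,.1])
crop(cv2.imread('pics/t10f.png'),245,175,350,220,7.6,'pics/t10z.png')
H,ex,ey,f=wheelpts((575.1,119.2,-.058,0))
for a in (-2,0,2,4): print(a,(proj('top',f(np.radians(a),105))[0]-[245,175]+.5)*7.6,[((proj('top',f(np.radians(a)+i*st,110))[0]-[245,175]+.5)*7.6).round() for i in (1,4)],(proj('side',f(np.radians(a),105))[0]-[260,150]+.5)*5)
E
```

```text
0 [575.2 119.3] -0.058 [134.  113.2  81.5  11.3  -0.2] [0. 0. 0. 0.] cost 2.67
[[0.3, -0.2], [0.1, 0.2], [0.3, 0.3], [-0.7, -0.3], [0.5, 0.0], [-0.2, 1.0]]
1 [575.3 119.1] -0.059 [134.  113.8  82.1  11.4  -0. ] [-0.14 -0.    0.12 -0.34] cost 2.2
[[0.1, -0.2], [-0.0, 0.1], [0.2, 0.3], [-0.7, -0.3], [0.4, -0.0], [-0.1, 0.7]]
0 [575.2 119.3] -0.058 [134.  113.2  81.5  11.3   0.2] [0. 0. 0. 0.] cost 1.59
0 [575.3 119.3] -0.058 [134.  113.3  81.5  11.3   0.8] [0. 0. 0. 0.] cost 1.63
0 [575.2 119.3] -0.059 [134.  113.2  81.5  11.3  -0. ] [0. 0. 0. 0.] cost 1.93
0 [575.2 119.3] -0.058 [134.  113.2  81.5  11.3  -2.5] [0. 0. 0. 0.] cost 1.58
-2 [387.88129179 125.18393305] [array([ 42., 155.]), array([744., 191.])] [316.16676007 245.46319291]
0 [374.74005558 124.55779026] [array([ 39., 158.]), array([740., 189.])] [315.91581274 249.92923471]
2 [361.62840883 124.02536743] [array([ 38., 160.]), array([737., 186.])] [315.66551847 254.59595719]
4 [348.56721206 123.58748336] [array([ 36., 162.]), array([732., 184.])] [315.41624522 259.45800213]
```

View pics/t10z.png

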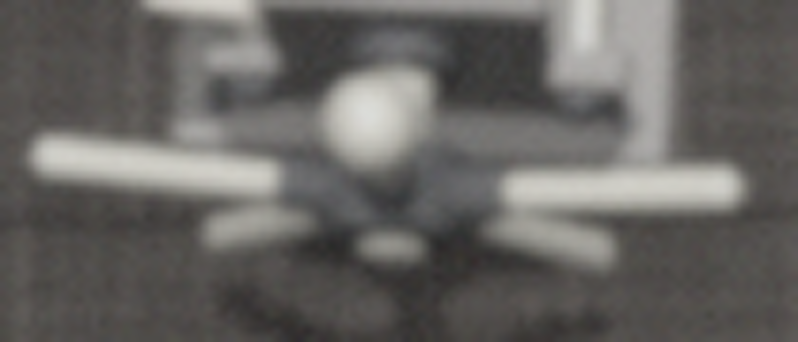

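```bash
python3 - <<'E'
from plant import bot,readout
o=readout.get_obs(); print(abs(o['dq']).max(),o['contact_force'])
print(bot.close_job())
E
```

```text
0.045829731401509276 [ 0.20716702 -0.46165163  0.52575342]
the job is handed in; nothing more can be done
None
```

The press is in its loading position: the ball-ended spoke points straight up to within about 1°. I handed the job in at about 15.5 s of the 58 s allowed, with the hand well clear of everything.

I kept the fingers closed and pushed two spokes over the top in turn. Then I nudged the ball the last 11° and drew the hand off to the left and back. The reported pushing forces were about 4 N at most.

**Final angle:**
- Fitting every spoke in both pictures put the ball at −0.2° to 0.0° from straight up.
- The tool position at last contact gave about −0.3°.
- The top view's spoke groups, fitted separately, gave 0.0° to 0.8°.
- The ball in the side view alone disagreed, reading −2.5°. That view is the most sensitive to a small error in camera height, so I gave it little weight.

**Fingertip position:** in the side pictures the fingertips looked about 20 mm higher than their stated 22 mm beyond the tool point. I didn't resolve this, so I worked from the measured wheel angle after each push.

**Surroundings:** I saw no change in the things lying round the press. They were clear of the hand's path, but I did not measure their positions again at the end. At hand-in one joint was still turning very slowly (0.05 rad/s), with nothing in contact.

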